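# Crank the stabiliser jack down onto its pad

### The arm

A 7-joint arm with a two-finger parallel gripper is mounted at the origin on a cart in front of the work surface, level with it; the furniture and walls round the work are solid. World frame = base frame: x ahead of the robot, y to its left, z up, the work surface at z = 0. Lengths are in m, angles in rad, forces in N, time in s.
With the tool pointing down it reaches from about 0.35 to 0.9 m from the base axis. Payload 8.1 kg.
Tool frame: the origin (TCP) lies at the centre of the arm's flange, where the gripper is bolted on; the fingertips stand 173 mm ahead of it and the grasp point (between the pads) lies 155 mm ahead of it; z points along the fingers, y is the line along which they close (so a half turn about z gives the same grasp; the last joint's range is limited). The gripper opens to 85 mm and grips with 20 to 120 N. Pads are 22 mm wide; open, the fingers measure 114 mm over their backs; the gripper's body (76 mm by 85 mm) begins 54 mm behind the grasp point. The pads swing forward as they close: fully open they stand 13 mm farther back than shut.
Start: joints at [1.06, 0.434, 0.025, 1.573, -0.012, 1.134, -0.075], TCP at [0.248, -0.574, 0.405] pointing down, gripper open.
Joint ranges: [-2.62, 2.62], [-0.44, 2.09], [-1.27, 1.32], [0.08, 2.57], [-1.32, 4.46], [0.12, 2], [-2.74, 2.74]. Speed limits (rad/s): [2.22, 2.22, 3.01, 3.01, 3.14, 3.14, 3.14].

### API

Orientations are given as a unit quaternion [x, y, z, w].
In Python, from station import ctrl, cams, job, find_in, trace, pinpoint gives the robot as it stands. The module is installed in compiled form; this text tells all that it offers.
- The arm moves only by the tool step_arm, never from a script. Its argument "series" is a list of rows, each an object with "offset": the shift along the tool's x, y, z in m, a list of three; "turn": the turn, a rotation vector about the tool's x, y, z in degrees, a list of three; "grip": the gripper command: -1 is shut, 1 is fully open, values between are in proportion. A call has 1 to 5 rows; each row shifts and turns the commanded pose from where the row before left it, along the tool's axes as they then stand; what a row does not reach is not made up. A row lasts 1/12 s, in which the tool goes at most 41.7 mm and 7.16 degrees, less where a joint would pass 70% of its speed; a pose out of reach is approached as far as the arm can. A call is refused whole if a number of a shift passes 0.0417 or a number of a turn 7.16, either way. A call with a gripper value outside its range is refused whole. The fingers move at their own pace and stop on an object; the grip force is fixed at half the most. Time passes only in rows, so rows that do not move let the fingers close. It gives the time, the measured TCP pose, the force, the opening and the grip force at its end, in the units of the state.
- ctrl.read_state(): the state, without advancing time (a new reading comes with each control period).
- cams.camera(name): name is "scene" or "top"; returns (picture, depth): 400x640x3 uint8, red, green, blue; 400x640 float32, m along the optical axis (not along the pixel's ray), 0 where there is no reading.
- cams.get_calibration(name): a dict with "camera_matrix" (3x3 intrinsics, pixels), "rvec" (rotation vector, rad) and "tvec" (3), from world to camera coordinates, as OpenCV has them. Camera axes: x right, y down, z forward; pixel columns grow to the right and rows downward; lengths in m; the calibration is good to about 2 mm. A picture is of the moment at which its call begins. get_calibration takes no time and is no camera call.
- job.job_done(): hands the job in; it is judged then, once.
Trained networks look in the newest picture that a camera, given by its name, has taken for a name from the list of things; names that differ only in an ending like _2 or _b are one class to them, and where a whole thing is asked for, a point or a joint stands for the part that bears it (a point fixed in the world has none). Each returns a list of dicts, best first, with "confidence" (0 to 1); they miss things now and then, are a little off and sometimes report something else, mostly with a low value. They report only what shows in the picture. A call takes as long as a camera call. They do not tell look-alikes from the thing itself.
- find_in(camera, thing): "at" ([x, y, z] in m, in world coordinates, good to about 4 mm: the middle of the surface that is visible of it).
- trace(camera, thing): "region" (400x640 bool, what is visible of it).
- pinpoint(camera, thing): "at" ([x, y, z] in m, in world coordinates, good to about 4 mm: a listed point, or the origin of a listed thing).
The state is a dict: "t": time; "joint_pos": joint angles; "joint_velocities": joint speeds; "tau": joint torques, N m; "tcp_pos": TCP position; "eef_rot": TCP orientation; "contact_force": force on the tool from outside, world axes, zero at the start; "moment": the same for the moment, N m; "opening": finger opening in m; "grip_force": force on a finger pad.
Only numpy, scipy, OpenCV 4.12 (cv2) and the standard library are available. Lean on these libraries where they do the work, as an engineer would, in place of code of your own. Each camera call takes 0.05 s, during which the arm holds its last target. There are 200 camera calls.

### The job

The white riser that carries the blue slide box has a stabiliser jack at each front corner, and the foot of the jack with the orange crank knob hangs in the air. Wind that crank clockwise (seen from above) by its orange knob until the foot has met the grey pad below and the crank clearly pushes back, so that the foot stands pressed on the pad, but do not force it further; then let go. Leave the jack with the blue knob as it is.

Things in the scene. Friction and masses are not known exactly. Their poses are not given: they have to be found in the camera images.
- orange_grip (a point): centre of the upright orange knob (21 mm diameter, 40 mm tall, this point 24 mm above its underside) that spins freely on the end of a steel crank arm, 40 mm from the jack's upright axis. Fingers must stay above the crank arm, whose top is 24.5 mm below this point. The knob travels a level circle about the axis; about 2 N at the knob turns the unloaded crank; it stays where it is left.
- orange_foot: round rubber-faced foot, 44 mm diameter, on the steel leg of the orange-knobbed jack. Origin: centre of its underside, straight below the crank axis (same x, y). One clockwise turn lowers it 20 mm. Once it meets the pad it stops, a stiff spring in the leg gives, and the push at the knob rises about 7 N per rad: well seated is 0.3 to 1.3 rad past contact (4 to 10 N), forced is over 14 N. Let go, the crank eases back a little.
- orange_pad: fixed round grey pad let into the table under the orange jack's foot, 52 mm diameter. Origin: centre of its underside; its flat top is 16 mm above that origin. The top stands 6 to 14 mm below the foot at the start, differing each time.
- blue_crank (a joint): crank angle of the other jack, which has a blue knob and already stands on its pad 220 mm from the orange one; rad, 0 at the start, grows clockwise seen from above. To be left alone.
Mind the look-alikes: they are no part of the job. What is shaped like the orange_pad but purple is not meant.

How it is judged:
At the end, for the whole second after the job is handed in: the orange jack's foot stays pressed on its pad with more than 8 N after the crank is let go, and is at rest (contact force between orange_foot and orange_pad above 8 N and linear speed of orange_foot below 0.002 m/s); the robot touches nothing.
It fails at once if the orange jack is forced: its foot presses on the pad with more than 160 N (contact force between orange_foot and orange_pad above 160 N).
It fails at once if the blue jack's crank is turned by more than 0.35 rad either way (value of joint blue_crank above 0.35 rad or value of joint blue_crank below -0.35 rad).
It also fails if it takes over 42 s, if anything falls off the work surface, if the arm or the gripper's body presses on something with over 40 N, if the wrist force passes 120 N, or if a joint passes its speed limit or range.

## Working session

There is one attempt and no reset: what is moved stays moved. The work goes in short steps, Python scripts to look and compute and a tool call to move; the robot and the scene stay as the last step left them, time stands still between calls to the robot, and variables do not carry over. Pictures are saved under pics/ and viewed, at most 10 in all, crops included, and the job is handed in when it is done.

Besides the shell and the picture viewer there is one more tool, called after "Request:" as name(argument=value, ...) on one line, values as JSON. step_arm: Moves the arm, as the interface text tells. Its arguments: {"type":"object","properties":{"series":{"type":"array"}},"required":["series"]}

```bash
mkdir -p pics; cat > h.py <<'E'
import numpy as np,cv2
from station import ctrl,cams,job,find_in,trace,pinpoint
def proj(n,p):
    c=cams.get_calibration(n);return cv2.projectPoints(np.float64([p]),np.float64(c['rvec']),np.float64(c['tvec']),np.float64(c['camera_matrix']),None)[0].ravel().round()
E
python3 - <<'E'
from h import *
ims=[]
for n in ['scene','top']:
    im,d=cams.camera(n); ims.append(im)
    cv2.imwrite(f'pics/{n}0.png',im[:,:,::-1])
    for t in ['orange_grip','orange_foot','orange_pad']:
        for r in pinpoint(n,t)[:3]: print(n,t,np.round(r['at'],4),round(r['confidence'],2),proj(n,r['at']))
s=ctrl.read_state();print(s)
E
```

```text
scene orange_grip [0.6536 0.1806 0.1819] 0.52 [275. 188.]
scene orange_foot [0.6259 0.1609 0.0231] 0.52 [295. 259.]
scene orange_pad [0.6246 0.2717 0.0024] 0.66 [248. 292.]
scene orange_pad [ 7.168e-01  2.597e-01 -6.000e-04] 0.58 [228. 266.]
scene orange_pad [ 0.6229  0.1547 -0.0072] 0.56 [298. 270.]
top orange_grip [0.6521 0.1801 0.1813] 0.57 [270. 213.]
top orange_pad [ 0.6301  0.2718 -0.0027] 0.86 [242. 231.]
top orange_pad [ 0.7132  0.2597 -0.0036] 0.64 [248. 199.]
top orange_pad [ 0.6237  0.1595 -0.0013] 0.44 [286. 234.]
{'t': 0.4, 'joint_pos': array([ 1.06037591,  0.43462226,  0.02501578,  1.57331449, -0.01160387,
        1.1340063 , -0.07510648]), 'joint_velocities': array([-5.00074436e-04, -1.75566788e-03,  5.97379281e-04,  2.48526781e-04,
       -4.76108170e-04,  9.17596896e-04, -9.40599921e-05]), 'tau': array([-1.62315544e-03, -6.69590092e+01,  1.02264483e+00, -3.16163599e+01,
        1.54386763e-02,  5.13209132e-03, -1.35294067e-04]), 'tcp_pos': array([ 0.24784066, -0.57373673,  0.40460265]), 'eef_rot': array([ 9.79293230e-01,  2.02446928e-01, -3.73802548e-05, -9.59056175e-05]), 'contact_force': array([-1.23982788,  0.03800337,  0.38850027]), 'moment': array([-0.02152101,  0.01423491, -0.02845621]), 'grip_force': 0.0, 'opening': 0.08522535831158001}
```

View pics/scene0.png

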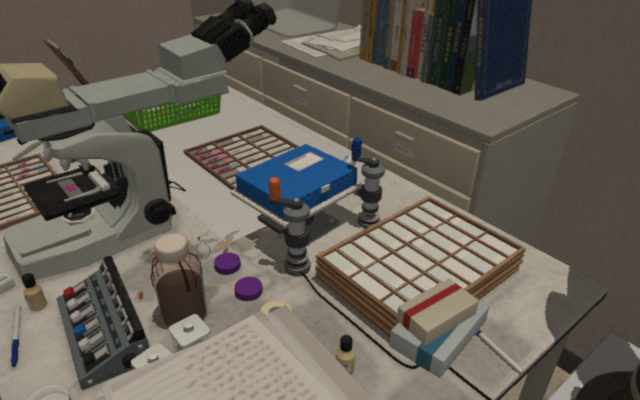

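View pics/top0.png

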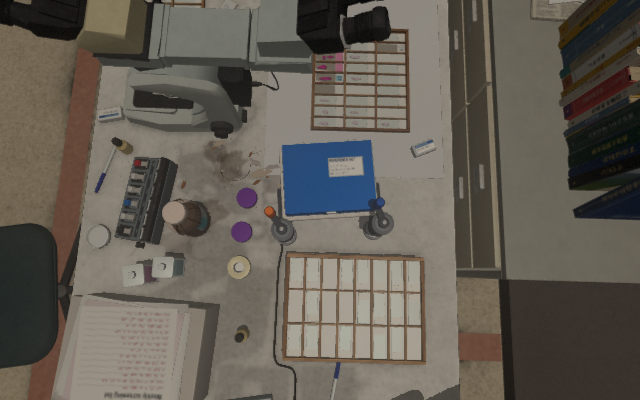

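The scene shows an orange knob at scene (275,188) / top (270,213). Look-alikes are the blue knob at (357,150) / (377,203) and the purple pads at scene (248,289) and (227,263). The grey pad under the orange jack is at (298,270). I choose the orange knob, and will check it in a crop and by depth.

```bash
python3 - <<'E'
from h import *
ims=[]
for n,(u,v) in {'scene':(290,215),'top':(285,222)}.items():
    im,d=cams.camera(n)
    c=cams.get_calibration(n);K=np.float64(c['camera_matrix']);R=cv2.Rodrigues(np.float64(c['rvec']))[0];t=np.ravel(c['tvec'])
    vv,uu=np.mgrid[:400,:640]
    P=np.stack([(uu-K[0,2])/K[0,0]*d,(vv-K[1,2])/K[1,1]*d,d],-1)
    W=(P-t)@R
    hsv=cv2.cvtColor(im,cv2.COLOR_RGB2HSV)
    near=np.hypot(W[...,0]-.635,W[...,1]-.168)<.07
    o=(hsv[...,0]<14)&(hsv[...,1]>160)&(hsv[...,2]>90)&near&(d>0)&(W[...,2]>.14)
    print(n,'orange',o.sum(),W[o].mean(0).round(4),W[o].min(0).round(4),W[o].max(0).round(4))
    a=near&~o&(W[...,2]>.11)&(hsv[...,1]<90)
    print('arm',a.sum(),W[a].mean(0).round(4))
    for z in np.arange(.09,.2,.01):
        m=near&~o&(abs(W[...,2]-z)<.005)
        if m.sum(): print(round(z,2),m.sum(),W[m].mean(0).round(3),W[m].min(0).round(3),W[m].max(0).round(3))
    b=(hsv[...,0]>95)&(hsv[...,0]<130)&(hsv[...,1]>150)&(W[...,0]>.63)&(W[...,0]<.9)&(abs(W[...,1])<.2)&(d>0)
    print('blue max z',np.percentile(W[b][:,2],[50,90,99]).round(3))
    k=b&(W[...,2]>.155);print('blueknob',k.sum(),W[k].mean(0).round(3))
    for t_ in ['orange_grip','orange_foot']:
        for r in pinpoint(n,t_)[:3]: print(t_,np.round(r['at'],4),round(r['confidence'],2))
    ims.append(cv2.resize(im[v-45:v+45,u-45:u+45],(400,400),interpolation=cv2.INTER_CUBIC))
cv2.imwrite('pics/crop1.png',np.hstack(ims)[:,:,::-1])
E
```

```text
scene orange 195 [0.6498 0.1851 0.1833] [0.6448 0.1756 0.1623] [0.6617 0.1931 0.2009]
arm 693 [0.6199 0.1663 0.1439]
0.09 339 [0.643 0.163 0.091] [0.6   0.102 0.085] [0.704 0.181 0.095]
0.1 125 [0.641 0.161 0.1  ] [0.604 0.142 0.095] [0.704 0.174 0.105]
0.11 121 [0.643 0.161 0.11 ] [0.607 0.105 0.105] [0.704 0.175 0.115]
0.12 91 [0.636 0.155 0.119] [0.607 0.104 0.115] [0.687 0.173 0.125]
0.13 177 [0.655 0.14  0.132] [0.598 0.105 0.125] [0.695 0.182 0.135]
0.14 185 [0.612 0.166 0.141] [0.599 0.133 0.135] [0.643 0.183 0.145]
0.15 189 [0.621 0.165 0.148] [0.602 0.138 0.145] [0.653 0.192 0.155]
0.16 178 [0.633 0.169 0.159] [0.611 0.148 0.155] [0.66  0.193 0.165]
0.17 5 [0.657 0.192 0.17 ] [0.653 0.191 0.165] [0.66  0.193 0.173]
0.18 8 [0.656 0.19  0.18 ] [0.648 0.177 0.176] [0.659 0.192 0.185]
0.19 13 [0.655 0.185 0.191] [0.647 0.173 0.186] [0.663 0.192 0.194]
0.2 13 [0.66  0.182 0.199] [0.652 0.175 0.195] [0.664 0.19  0.201]
blue max z [0.131 0.133 0.191]
blueknob 143 [ 0.675 -0.041  0.183]
orange_grip [0.652  0.1826 0.1819] 0.66
orange_foot [0.6233 0.1642 0.0192] 0.66
top orange 60 [0.
[... 420 characters left out ...]
.704 0.158 0.135]
0.14 169 [0.621 0.155 0.142] [0.599 0.116 0.135] [0.7   0.182 0.145]
0.15 115 [0.62  0.159 0.147] [0.601 0.14  0.145] [0.645 0.179 0.155]
0.16 154 [0.629 0.163 0.158] [0.613 0.148 0.155] [0.655 0.183 0.165]
0.17 7 [0.648 0.179 0.171] [0.644 0.174 0.169] [0.659 0.186 0.175]
0.18 9 [0.649 0.177 0.18 ] [0.645 0.173 0.176] [0.656 0.187 0.185]
0.19 15 [0.651 0.184 0.192] [0.644 0.174 0.186] [0.664 0.193 0.195]
0.2 8 [0.651 0.184 0.197] [0.645 0.174 0.195] [0.661 0.19  0.199]
blue max z [0.131 0.133 0.134]
blueknob 0 [nan nan nan]
orange_grip [0.6481 0.1805 0.1811] 0.66
orange_foot [0.6527 0.1803 0.1825] 0.33<stdin>:20: RuntimeWarning: Mean of empty slice.
  ret = um.true_divide(
```

View pics/crop1.png

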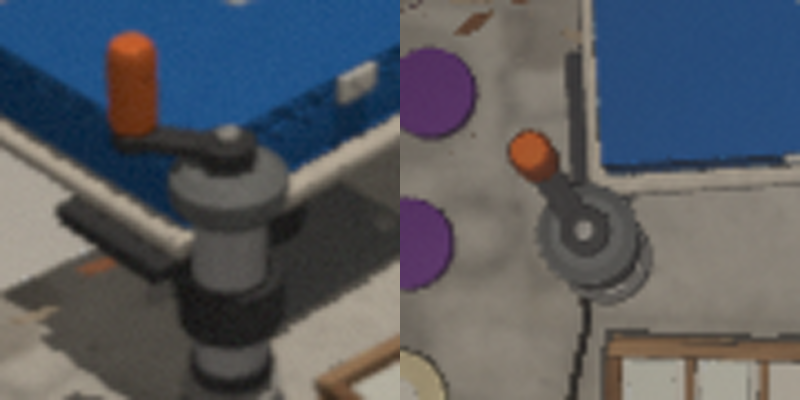

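The crop confirms it: the orange knob sits on its crank arm, with the axis bolt at top pixel (281,229) and no purple pad involved. I'm starting the reach at travel height.

Request:
step_arm(series=[{"offset": [0.031, -0.0246, 0], "turn": [0, 0, 0], "grip": 1}, {"offset": [0.031, -0.0246, 0], "turn": [0, 0, 0], "grip": 1}, {"offset": [0.031, -0.0246, 0], "turn": [0, 0, 0], "grip": 1}, {"offset": [0.031, -0.0246, 0], "turn": [0, 0, 0], "grip": 1}, {"offset": [0.031, -0.0246, 0], "turn": [0, 0, 0], "grip": 1}])

```text
t: 1.12
tcp_pos: [0.3419, -0.3977, 0.4049]
eef_rot: [0.979, 0.202, 0.0, 0.0]
contact_force: [0.7, -0.3, -0.2]
opening: 0.0856
grip_force: 0.0
```

Request:
step_arm(series=[{"offset": [0.031, -0.0246, 0], "turn": [0, 0, 0], "grip": 1}, {"offset": [0.031, -0.0246, 0], "turn": [0, 0, 0], "grip": 1}, {"offset": [0.031, -0.0246, 0], "turn": [0, 0, 0], "grip": 1}, {"offset": [0.031, -0.0246, 0], "turn": [0, 0, 0], "grip": 1}, {"offset": [0.031, -0.0246, 0], "turn": [0, 0, 0], "grip": 1}])

```text
t: 1.53
tcp_pos: [0.4354, -0.2232, 0.4051]
eef_rot: [0.979, 0.202, 0.0, 0.0]
contact_force: [-0.1, -0.6, -0.8]
opening: 0.0855
grip_force: 0.0
```

Request:
step_arm(series=[{"offset": [0.031, -0.0246, 0], "turn": [0, 0, 0], "grip": 1}, {"offset": [0.031, -0.0246, 0], "turn": [0, 0, 0], "grip": 1}, {"offset": [0.031, -0.0246, 0], "turn": [0, 0, 0], "grip": 1}, {"offset": [0.031, -0.0246, 0], "turn": [0, 0, 0], "grip": 1}, {"offset": [0.031, -0.0246, 0], "turn": [0, 0, 0], "grip": 1}])

```text
t: 1.95
tcp_pos: [0.529, -0.0488, 0.405]
eef_rot: [0.979, 0.202, 0.0, 0.0]
contact_force: [1.2, -0.2, 0.6]
opening: 0.0854
grip_force: 0.0
```

Request:
step_arm(series=[{"offset": [0.031, -0.0246, 0], "turn": [0, 0, 0], "grip": 1}, {"offset": [0.031, -0.0246, 0], "turn": [0, 0, 0], "grip": 1}, {"offset": [0.031, -0.0246, 0], "turn": [0, 0, 0], "grip": 1}, {"offset": [0.031, -0.0246, 0], "turn": [0, 0, 0], "grip": 1}, {"offset": [0.031, -0.0246, 0], "turn": [0, 0, 0], "grip": 1}])

```text
t: 2.37
tcp_pos: [0.6226, 0.1255, 0.4048]
eef_rot: [0.979, 0.202, 0.0, 0.0]
contact_force: [0.6, -0.7, 0.7]
opening: 0.0854
grip_force: 0.0
```

```bash
cat >> h.py <<'E'
from scipy.spatial.transform import Rotation as Ro
def pix(n,u,v,z):
    c=cams.get_calibration(n);K=np.float64(c['camera_matrix']);R=cv2.Rodrigues(np.float64(c['rvec']))[0];t=np.ravel(c['tvec'])
    o=-R.T@t;r=R.T@np.linalg.solve(K,[u,v,1]);return o+r*(z-o[2])/r[2]
E
python3 - <<'E'
from h import *
print('axis',pix('top',281.2,228.7,.162),pix('scene',245+228*.225,170+130*.225,.163))
print('knob',pix('top',269.7,211.2,.198),pix('scene',245+132*.225,170+95*.225,.182))
s=ctrl.read_state();R=Ro.from_quat(s['eef_rot'])
print(s['t'],s['tcp_pos'],R.as_matrix().round(4),s['joint_pos'].round(2),s['contact_force'])
print('to go',R.inv().apply(np.array([.652,.182,.341])-s['tcp_pos']))
E
```

```text
axis [0.62151319 0.15785478 0.162     ] [0.62271815 0.15691916 0.163     ]
knob [0.65300913 0.17986208 0.198     ] [0.64401042 0.18872313 0.182     ]
2.3667 [0.6226035  0.12548812 0.40478561] [[ 9.181e-01  3.962e-01  3.000e-04]
 [ 3.962e-01 -9.181e-01 -2.000e-04]
 [ 2.000e-04  3.000e-04 -1.000e+00]] [-0.09  0.47 -0.29  1.53  0.14  1.16 -1.57] [ 0.63995616 -0.69327799  0.68043151]
to go [ 0.04936906 -0.04025593  0.06378485]
```

Request:
step_arm(series=[{"offset": [0.025, -0.0195, 0], "turn": [0, 0, 0], "grip": 1}, {"offset": [0.025, -0.0192, 0], "turn": [0, 0, 0], "grip": 1}, {"offset": [0, 0, 0.025], "turn": [0, 0, 0], "grip": 1}, {"offset": [0, 0, 0.02], "turn": [0, 0, 0], "grip": 1}, {"offset": [0, 0, 0.019], "turn": [0, 0, 0], "grip": 1}])

```text
t: 2.78
tcp_pos: [0.6525, 0.1799, 0.3394]
eef_rot: [0.979, 0.203, -0.0, -0.0]
contact_force: [0.3, -0.3, -0.4]
opening: 0.0853
grip_force: 0.0
```

```bash
python3 - <<'E'
from h import *
ims=[]
for n,(u,v) in {'scene':(280,190),'top':(280,215)}.items():
    im,d=cams.camera(n); ims.append(cv2.resize(im[v-45:v+45,u-45:u+45],(400,400),interpolation=cv2.INTER_CUBIC))
cv2.imwrite('pics/crop2.png',np.hstack(ims)[:,:,::-1])
s=ctrl.read_state();print(s['t'],s['tcp_pos'],s['contact_force'])
E
```

```text
2.8833 [0.65154269 0.17864985 0.33711147] [ 1.01521788  0.028399   -0.36466999]
```

View pics/crop2.png

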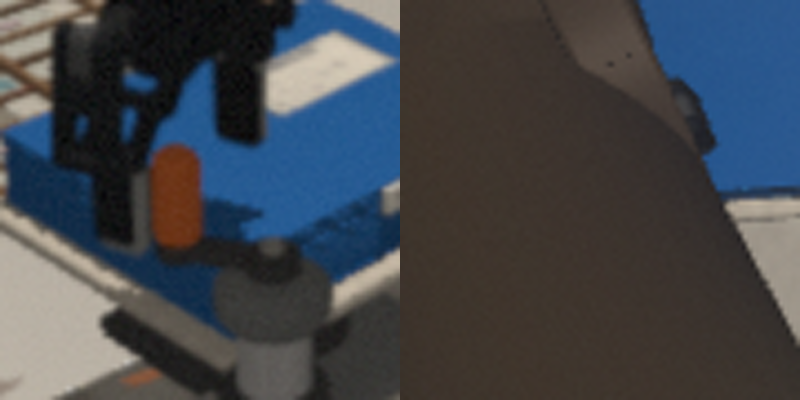

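Scene crop: the fingers straddle the knob (crop (175,195)) about evenly, tips above the crank arm. Raising slightly and closing.

Request:
step_arm(series=[{"offset": [0, 0, -0.004], "turn": [0, 0, 0], "grip": 0}, {"offset": [0, 0, 0], "turn": [0, 0, 0], "grip": -0.3}, {"offset": [0, 0, 0], "turn": [0, 0, 0], "grip": -0.4}, {"offset": [0, 0, 0], "turn": [0, 0, 0], "grip": -0.45}, {"offset": [0, 0, 0], "turn": [0, 0, 0], "grip": -0.5}])

```text
t: 3.3
tcp_pos: [0.6527, 0.1791, 0.3458]
eef_rot: [0.979, 0.202, 0.001, -0.0]
contact_force: [0.6, 0.0, -0.1]
opening: 0.0258
grip_force: 0.0
```

Request:
step_arm(series=[{"offset": [0, 0, 0], "turn": [0, 0, 0], "grip": -0.6}, {"offset": [0, 0, 0], "turn": [0, 0, 0], "grip": -1}, {"offset": [0, 0, 0], "turn": [0, 0, 0], "grip": -1}, {"offset": [0, 0, 0], "turn": [0, 0, 0], "grip": -1}])

```text
t: 3.63
tcp_pos: [0.6526, 0.1793, 0.3458]
eef_rot: [0.979, 0.202, 0.001, -0.0]
contact_force: [-0.5, 0.2, 6.1]
opening: 0.0191
grip_force: 58.5
```

Request:
step_arm(series=[{"offset": [0, 0, 0], "turn": [0, 0, 0], "grip": -0.3}, {"offset": [0, 0, 0], "turn": [0, 0, 0], "grip": -0.3}, {"offset": [0, 0, 0.006], "turn": [0, 0, 0], "grip": -0.3}, {"offset": [0, 0, 0], "turn": [0, 0, 0], "grip": -0.3}])

```text
t: 3.97
tcp_pos: [0.6522, 0.1789, 0.3372]
eef_rot: [0.979, 0.202, -0.001, 0.0]
contact_force: [-0.6, -0.3, -0.4]
opening: 0.03
grip_force: 0.0
```

Request:
step_arm(series=[{"offset": [0, 0, 0], "turn": [0, 0, 0], "grip": -1}, {"offset": [0, 0, 0], "turn": [0, 0, 0], "grip": -1}, {"offset": [0, 0, 0], "turn": [0, 0, 0], "grip": -1}])

```text
t: 4.22
tcp_pos: [0.6522, 0.1789, 0.338]
eef_rot: [0.979, 0.202, -0.001, 0.0]
contact_force: [-0.9, 0.3, -3.4]
opening: 0.0194
grip_force: 58.6
```

```bash
python3 - <<'E'
import numpy as np
f=np.radians(np.arange(-12,330,6)); p=40*np.c_[np.cos(f),np.sin(f)]
for i,d in enumerate(np.diff(p,axis=0).round(1)): print(6*i,d,end='; ' if i%5<4 else '\n')
E
```

```text
0 [0.7 4.1]; 6 [0.2 4.2]; 12 [-0.2  4.2]; 18 [-0.7  4.1]; 24 [-1.1  4. ]
30 [-1.5  3.9]; 36 [-1.9  3.7]; 42 [-2.3  3.5]; 48 [-2.6  3.3]; 54 [-3.  3.]
60 [-3.3  2.6]; 66 [-3.5  2.3]; 72 [-3.7  1.9]; 78 [-3.9  1.5]; 84 [-4.   1.1]
90 [-4.1  0.7]; 96 [-4.2  0.2]; 102 [-4.2 -0.2]; 108 [-4.1 -0.7]; 114 [-4.  -1.1]
120 [-3.9 -1.5]; 126 [-3.7 -1.9]; 132 [-3.5 -2.3]; 138 [-3.3 -2.6]; 144 [-3. -3.]
150 [-2.6 -3.3]; 156 [-2.3 -3.5]; 162 [-1.9 -3.7]; 168 [-1.5 -3.9]; 174 [-1.1 -4. ]
180 [-0.7 -4.1]; 186 [-0.2 -4.2]; 192 [ 0.2 -4.2]; 198 [ 0.7 -4.1]; 204 [ 1.1 -4. ]
210 [ 1.5 -3.9]; 216 [ 1.9 -3.7]; 222 [ 2.3 -3.5]; 228 [ 2.6 -3.3]; 234 [ 3. -3.]
240 [ 3.3 -2.6]; 246 [ 3.5 -2.3]; 252 [ 3.7 -1.9]; 258 [ 3.9 -1.5]; 264 [ 4.  -1.1]
270 [ 4.1 -0.7]; 276 [ 4.2 -0.2]; 282 [4.2 0.2]; 288 [4.1 0.7]; 294 [4.  1.1]
300 [3.9 1.5]; 306 [3.7 1.9]; 312 [3.5 2.3]; 318 [3.3 2.6]; 324 [3. 3.]
330 [2.6 3.3];
```

Request:
step_arm(series=[{"offset": [0.0007, 0.0041, 0], "turn": [0, 0, 0], "grip": -1}, {"offset": [0.0002, 0.0042, 0], "turn": [0, 0, 0], "grip": -1}, {"offset": [-0.0002, 0.0042, 0], "turn": [0, 0, 0], "grip": -1}, {"offset": [-0.0007, 0.0041, 0], "turn": [0, 0, 0], "grip": -1}, {"offset": [-0.0011, 0.004, 0], "turn": [0, 0, 0], "grip": -1}])

```text
t: 4.63
tcp_pos: [0.6592, 0.1593, 0.3381]
eef_rot: [0.979, 0.202, -0.001, -0.0]
contact_force: [-6.4, 1.7, -4.6]
opening: 0.019
grip_force: 58.7
```

Request:
step_arm(series=[{"offset": [0, 0, 0], "turn": [0, 0, 0], "grip": -1}])

```text
t: 4.72
tcp_pos: [0.6593, 0.1584, 0.338]
eef_rot: [0.979, 0.202, -0.001, 0.0]
contact_force: [-5.8, -1.9, -3.6]
opening: 0.0194
grip_force: 58.8
```

Request:
step_arm(series=[{"offset": [-0.0026, 0.0033, 0], "turn": [0, 0, 0], "grip": -1}, {"offset": [-0.0021, 0.0036, 0], "turn": [0, 0, 0], "grip": -1}, {"offset": [-0.0024, 0.0034, 0], "turn": [0, 0, 0], "grip": -1}, {"offset": [-0.0028, 0.0031, 0], "turn": [0, 0, 0], "grip": -1}, {"offset": [-0.0031, 0.0028, 0], "turn": [0, 0, 0], "grip": -1}])

```text
t: 5.13
tcp_pos: [0.6543, 0.1388, 0.3383]
eef_rot: [0.979, 0.202, 0.0, 0.0]
contact_force: [2.3, 1.3, -12.4]
opening: 0.0193
grip_force: 58.9
```

Request:
step_arm(series=[{"offset": [0, 0, 0], "turn": [0, 0, 0], "grip": -1}])

```text
t: 5.22
tcp_pos: [0.654, 0.1381, 0.3383]
eef_rot: [0.979, 0.202, -0.0, 0.001]
contact_force: [0.9, -2.2, -12.0]
opening: 0.0192
grip_force: 59.1
```

Request:
step_arm(series=[{"offset": [-0.0035, 0.0023, 0.0003], "turn": [0, 0, 0], "grip": -1}, {"offset": [-0.0037, 0.0019, 0.0003], "turn": [0, 0, 0], "grip": -1}, {"offset": [-0.0039, 0.0015, 0.0003], "turn": [0, 0, 0], "grip": -1}, {"offset": [-0.004, 0.0011, 0.0003], "turn": [0, 0, 0], "grip": -1}, {"offset": [-0.0041, 0.0007, 0.0003], "turn": [0, 0, 0], "grip": -1}])

```text
t: 5.63
tcp_pos: [0.6402, 0.1237, 0.3381]
eef_rot: [0.979, 0.202, 0.001, 0.001]
contact_force: [4.9, -2.8, -7.2]
opening: 0.0191
grip_force: 59.8
```

Request:
step_arm(series=[{"offset": [0, 0, 0], "turn": [0, 0, 0], "grip": -1}])

```text
t: 5.72
tcp_pos: [0.6397, 0.1234, 0.3382]
eef_rot: [0.979, 0.202, 0.001, 0.001]
contact_force: [3.5, -5.1, -5.9]
opening: 0.0195
grip_force: 59.9
```

```bash
cat > an.py <<'E'
from h import *
import sys
C=np.array([.6193,.1580])
s=ctrl.read_state();d=s['tcp_pos'][:2]-C;r=np.hypot(*d);o=d/r;tn=np.array([o[1],-o[0]])
f=s['contact_force'];th=np.degrees(np.arctan2(d[1],d[0]))
print('t',round(s['t'],2),'r',r.round(4),'theta',th.round(1),'turned',((32.4-th)%360).round(1),'Fout',(f[:2]@o).round(1),'Ftan',(f[:2]@tn).round(1),'F',f.round(1),'z',s['tcp_pos'][2].round(4))
R=Ro.from_quat(s['eef_rot']);st=float(sys.argv[1]);a=np.radians(th-st*np.arange(11))
p=40*np.c_[np.cos(a),np.sin(a),0*a]; print(R.inv().apply(np.diff(p,axis=0)).round(1)[:,:2].tolist()); print('1mm in',R.inv().apply(np.r_[-o,0]).round(2),Ro.as_euler(R,'xyz',degrees=True).round(2),'phi')
E
python3 an.py 6
```

```text
t 5.72 r 0.0402 theta -59.4 turned 91.8 Fout 6.2 Ftan -0.4 F [ 3.5 -5.1 -5.9] z 0.3382
[[-4.2, 0.3], [-4.2, -0.1], [-4.1, -0.6], [-4.1, -1.0], [-3.9, -1.4], [-3.8, -1.8], [-3.6, -2.2], [-3.3, -2.6], [-3.0, -2.9], [-2.7, -3.2]]
1mm in [-0.13 -0.99 -0.  ] [ 1.7986e+02 -7.0000e-02  2.3260e+01] phi
```

Request:
step_arm(series=[{"offset": [-0.0042, 0.0009, 0.0003], "turn": [0, 0, 0], "grip": -1}, {"offset": [-0.0042, 0.0005, 0.0003], "turn": [0, 0, 0], "grip": -1}, {"offset": [-0.0041, -0.0006, 0.0002], "turn": [0, 0, 0], "grip": -1}, {"offset": [0, 0, 0], "turn": [0, 0, 0], "grip": -1}])

```text
t: 6.05
tcp_pos: [0.6284, 0.1183, 0.338]
eef_rot: [0.979, 0.202, 0.001, 0.001]
contact_force: [1.2, -6.3, 1.0]
opening: 0.0194
grip_force: 60.7
```

```bash
python3 an.py 5
```

```text
t 6.05 r 0.0407 theta -77.0 turned 109.4 Fout 6.4 Ftan 0.2 F [ 1.2 -6.3  1. ] z 0.338
[[-3.4, -0.8], [-3.3, -1.1], [-3.2, -1.4], [-3.1, -1.6], [-2.9, -1.9], [-2.8, -2.1], [-2.6, -2.4], [-2.3, -2.6], [-2.1, -2.8], [-1.9, -3.0]]
1mm in [ 0.18 -0.98 -0.  ] [ 1.7988e+02 -1.1000e-01  2.3290e+01] phi
```

Request:
step_arm(series=[{"offset": [-0.0035, -0.0002, 0], "turn": [0, 0, 0], "grip": -1}, {"offset": [-0.0034, -0.0005, 0], "turn": [0, 0, 0], "grip": -1}, {"offset": [-0.0032, -0.0014, 0], "turn": [0, 0, 0], "grip": -1}, {"offset": [0, 0, 0], "turn": [0, 0, 0], "grip": -1}])

```text
t: 6.38
tcp_pos: [0.618, 0.1169, 0.3378]
eef_rot: [0.979, 0.202, 0.001, 0.001]
contact_force: [0.9, -4.7, 5.8]
opening: 0.0195
grip_force: 61.1
```

```bash
python3 an.py 5
```

```text
t 6.38 r 0.0411 theta -91.8 turned 124.2 Fout 4.7 Ftan -1.0 F [ 0.9 -4.7  5.8] z 0.3378
[[-3.1, -1.6], [-2.9, -1.9], [-2.8, -2.1], [-2.6, -2.4], [-2.4, -2.6], [-2.1, -2.8], [-1.9, -2.9], [-1.6, -3.1], [-1.3, -3.2], [-1.0, -3.3]]
1mm in [ 0.42 -0.91 -0.  ] [ 1.7992e+02 -8.0000e-02  2.3330e+01] phi
```

Request:
step_arm(series=[{"offset": [-0.0034, -0.0009, -0.0003], "turn": [0, 0, 0], "grip": -1}, {"offset": [-0.003, -0.0016, -0.0002], "turn": [0, 0, 0], "grip": -1}, {"offset": [-0.0028, -0.0021, 0], "turn": [0, 0, 0], "grip": -1}, {"offset": [0, 0, 0], "turn": [0, 0, 0], "grip": -1}])

```text
t: 6.72
tcp_pos: [0.6075, 0.1182, 0.3377]
eef_rot: [0.979, 0.203, 0.0, 0.0]
contact_force: [0.3, -3.4, 7.2]
opening: 0.0195
grip_force: 61.3
```

```bash
sed -i 's/.1580\]/.1572]/' an.py; python3 an.py 5
```

```text
t 6.72 r 0.0407 theta -106.9 turned 139.3 Fout 3.1 Ftan -1.3 F [ 0.3 -3.4  7.2] z 0.3377
[[-2.6, -2.4], [-2.3, -2.6], [-2.1, -2.8], [-1.9, -3.0], [-1.6, -3.1], [-1.3, -3.2], [-1.0, -3.3], [-0.7, -3.4], [-0.4, -3.5], [-0.1, -3.5]]
1mm in [ 0.65 -0.76  0.  ] [ 1.7998e+02 -5.0000e-02  2.3380e+01] phi
```

Request:
step_arm(series=[{"offset": [-0.0028, -0.0022, -0.0004], "turn": [0, 0, 0], "grip": -1}, {"offset": [-0.0024, -0.0025, -0.0003], "turn": [0, 0, 0], "grip": -1}, {"offset": [-0.0021, -0.0028, -0.0003], "turn": [0, 0, 0], "grip": -1}, {"offset": [0, 0, 0], "turn": [0, 0, 0], "grip": -1}])

```text
t: 7.05
tcp_pos: [0.5977, 0.1226, 0.3379]
eef_rot: [0.979, 0.203, -0.0, -0.0]
contact_force: [1.9, -0.9, 1.0]
opening: 0.0192
grip_force: 60.6
```

```bash
python3 an.py 5
```

```text
t 7.05 r 0.0408 theta -121.9 turned 154.3 Fout -0.3 Ftan -2.1 F [ 1.9 -0.9  1. ] z 0.3379
[[-1.9, -3.0], [-1.6, -3.1], [-1.3, -3.2], [-1.0, -3.3], [-0.7, -3.4], [-0.4, -3.5], [-0.1, -3.5], [0.2, -3.5], [0.5, -3.5], [0.8, -3.4]]
1mm in [ 0.82 -0.57  0.  ] [-179.99    0.     23.41] phi
```

Request:
step_arm(series=[{"offset": [-0.0018, -0.003, 0], "turn": [0, 0, 0], "grip": -1}, {"offset": [-0.0015, -0.0031, 0], "turn": [0, 0, 0], "grip": -1}, {"offset": [-0.0013, -0.0032, 0], "turn": [0, 0, 0], "grip": -1}, {"offset": [0, 0, 0], "turn": [0, 0, 0], "grip": -1}])

```text
t: 7.38
tcp_pos: [0.5902, 0.1286, 0.3378]
eef_rot: [0.979, 0.202, 0.0, 0.0]
contact_force: [3.2, -3.4, 1.1]
opening: 0.0196
grip_force: 60.6
```

```bash
python3 an.py 5
```

```text
t 7.38 r 0.0408 theta -135.5 turned 167.9 Fout 0.1 Ftan -4.6 F [ 3.2 -3.4  1.1] z 0.3378
[[-1.1, -3.3], [-0.8, -3.4], [-0.5, -3.5], [-0.2, -3.5], [0.1, -3.5], [0.4, -3.5], [0.7, -3.4], [1.0, -3.3], [1.3, -3.2], [1.6, -3.1]]
1mm in [ 0.93 -0.36 -0.  ] [1.7996e+02 1.0000e-02 2.3360e+01] phi
```

Request:
step_arm(series=[{"offset": [-0.0011, -0.0033, 0], "turn": [0, 0, 0], "grip": -1}, {"offset": [-0.0008, -0.0034, 0], "turn": [0, 0, 0], "grip": -1}, {"offset": [-0.0005, -0.0035, 0], "turn": [0, 0, 0], "grip": -1}, {"offset": [0, 0, 0], "turn": [0, 0, 0], "grip": -1}])

```text
t: 7.72
tcp_pos: [0.5842, 0.1365, 0.3378]
eef_rot: [0.979, 0.202, 0.0, 0.001]
contact_force: [3.5, -4.3, 0.9]
opening: 0.0193
grip_force: 60.6
```

```bash
python3 an.py 5
```

```text
t 7.72 r 0.0407 theta -149.5 turned 181.9 Fout -0.9 Ftan -5.5 F [ 3.5 -4.3  0.9] z 0.3378
[[-0.3, -3.5], [0.0, -3.5], [0.3, -3.5], [0.6, -3.4], [0.9, -3.4], [1.2, -3.3], [1.5, -3.2], [1.8, -3.0], [2.0, -2.8], [2.3, -2.7]]
1mm in [ 0.99 -0.13 -0.  ] [1.7991e+02 2.0000e-02 2.3330e+01] phi
```

Request:
step_arm(series=[{"offset": [-0.0003, -0.0035, 0], "turn": [0, 0, 0], "grip": -1}, {"offset": [0, -0.0035, 0], "turn": [0, 0, 0], "grip": -1}, {"offset": [0.0003, -0.0035, 0], "turn": [0, 0, 0], "grip": -1}, {"offset": [0, 0, 0], "turn": [0, 0, 0], "grip": -1}, {"offset": [0, 0, 0], "turn": [0, 0, 0], "grip": -1}])

```text
t: 8.13
tcp_pos: [0.5803, 0.1455, 0.3378]
eef_rot: [0.979, 0.202, -0.0, 0.001]
contact_force: [4.2, -7.2, 1.0]
opening: 0.0193
grip_force: 60.7
```

```bash
python3 an.py 5
```

```text
t 8.13 r 0.0407 theta -163.3 turned 195.7 Fout -1.9 Ftan -8.1 F [ 4.2 -7.2  1. ] z 0.3378
[[0.5, -3.4], [0.8, -3.4], [1.1, -3.3], [1.4, -3.2], [1.7, -3.1], [2.0, -2.9], [2.2, -2.7], [2.4, -2.5], [2.6, -2.3], [2.8, -2.0]]
1mm in [ 0.99  0.11 -0.  ] [1.7988e+02 3.0000e-02 2.3290e+01] phi
```

Push-back has risen steadily to about 8 N, so the foot is well seated. Releasing.

Request:
step_arm(series=[{"offset": [0, 0, 0], "turn": [0, 0, 0], "grip": -0.3}, {"offset": [0, 0, 0], "turn": [0, 0, 0], "grip": 0}, {"offset": [0, 0, 0], "turn": [0, 0, 0], "grip": 0}, {"offset": [0, 0, -0.02], "turn": [0, 0, 0], "grip": 0}, {"offset": [0, 0, -0.04], "turn": [0, 0, 0], "grip": 0}])

```text
t: 8.55
tcp_pos: [0.5781, 0.1459, 0.3931]
eef_rot: [0.979, 0.202, -0.006, 0.0]
contact_force: [0.1, 0.3, -0.0]
opening: 0.0427
grip_force: 0.0
```

Request:
step_arm(series=[{"offset": [0, 0, -0.04], "turn": [0, 0, 0], "grip": 0}, {"offset": [-0.04, 0, 0], "turn": [0, 0, 0], "grip": 0}, {"offset": [-0.04, 0, 0], "turn": [0, 0, 0], "grip": 0}, {"offset": [-0.04, 0, 0], "turn": [0, 0, 0], "grip": 0}, {"offset": [-0.04, 0, 0], "turn": [0, 0, 0], "grip": 0}])

```text
t: 8.97
tcp_pos: [0.4306, 0.0837, 0.4373]
eef_rot: [0.979, 0.203, -0.001, -0.0]
contact_force: [0.0, -0.9, 0.9]
opening: 0.0428
grip_force: 0.0
```

Request:
step_arm(series=[{"offset": [0, 0, 0], "turn": [0, 0, 0], "grip": 0}, {"offset": [0, 0, 0], "turn": [0, 0, 0], "grip": 0}, {"offset": [0, 0, 0], "turn": [0, 0, 0], "grip": 0}])

```text
t: 9.22
tcp_pos: [0.4328, 0.084, 0.4381]
eef_rot: [0.979, 0.203, 0.0, -0.0]
contact_force: [0.8, 0.9, 0.4]
opening: 0.043
grip_force: 0.0
```

```bash
python3 - <<'E'
from h import *
ims=[]
for n,(u,v) in {'scene':(290,225),'top':(285,222)}.items():
    im,d=cams.camera(n); ims.append(cv2.resize(im[v-55:v+55,u-55:u+55],(400,400),interpolation=cv2.INTER_CUBIC))
    for t_ in ['orange_grip','orange_foot']:
        for r in pinpoint(n,t_)[:2]: print(n,t_,np.round(r['at'],4),round(r['confidence'],2))
cv2.imwrite('pics/crop3.png',np.hstack(ims)[:,:,::-1])
s=ctrl.read_state();print(s['t'],s['tcp_pos'],s['contact_force'])
E
```

```text
scene orange_grip [0.6136 0.1202 0.1815] 0.62
scene orange_foot [0.6263 0.1633 0.012 ] 0.76
top orange_grip [0.6081 0.1183 0.1819] 0.67
9.5167 [0.43364752 0.08378213 0.43762711] [-0.20987803  0.74446915  0.44180708]
```

View pics/crop3.png

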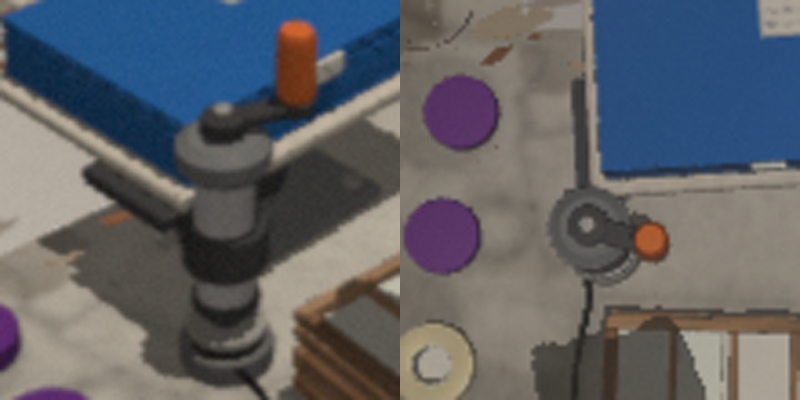

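After release the knob swung back from top crop (≈195° turned) to (650,242), about 134°. That is more than "a little", so the foot may not be pressed. I'll regrip, wind again, then unload the crank gradually before opening.

```bash
python3 - <<'E'
from h import *
for n in ['top','scene']:
    im,d=cams.camera(n)
    c=cams.get_calibration(n);K=np.float64(c['camera_matrix']);R=cv2.Rodrigues(np.float64(c['rvec']))[0];t=np.ravel(c['tvec'])
    vv,uu=np.mgrid[:400,:640]
    W=(np.stack([(uu-K[0,2])/K[0,0]*d,(vv-K[1,2])/K[1,1]*d,d],-1)-t)@R
    hsv=cv2.cvtColor(im,cv2.COLOR_RGB2HSV)
    o=(hsv[...,0]<14)&(hsv[...,1]>160)&(hsv[...,2]>90)&(np.hypot(W[...,0]-.62,W[...,1]-.158)<.07)&(d>0)&(W[...,2]>.14)
    print(o.sum(),W[o].mean(0).round(4),W[o].min(0).round(4),W[o].max(0).round(4))
    if n=='top':k=W[o].mean(0)[:2]-[.002,.0026]
kn=k-[.6193,.1572]; th=np.arctan2(kn[1],kn[0]);g=np.array([.6193,.1572])+.0407*np.array([np.cos(th),np.sin(th)])
print('theta',np.degrees(th),np.hypot(*kn),'grasp',g)
s=ctrl.read_state();print(s['tcp_pos'],Ro.from_quat(s['eef_rot']).inv().apply(np.r_[g,.338]-s['tcp_pos']).round(4))
E
```

```text
59 [0.6113 0.1193 0.1983] [0.6024 0.1123 0.1918] [0.619  0.1268 0.2018]
186 [0.6071 0.1235 0.1835] [0.6015 0.1131 0.1612] [0.6175 0.131  0.2012]
theta -103.93271134450353 0.04173294234546263 grasp [0.60950016 0.11769743]
[0.4334379  0.08361615 0.43766831] [0.1752 0.0386 0.0996]
```

Request:
step_arm(series=[{"offset": [0.04, 0.01, 0], "turn": [0, 0, 0], "grip": 0.6}, {"offset": [0.04, 0.01, 0], "turn": [0, 0, 0], "grip": 0.6}, {"offset": [0.04, 0.01, 0], "turn": [0, 0, 0], "grip": 0.6}, {"offset": [0.035, 0.0086, 0], "turn": [0, 0, 0], "grip": 0.6}, {"offset": [0.02, 0, 0], "turn": [0, 0, 0], "grip": 0.6}])

```text
t: 10.03
tcp_pos: [0.6127, 0.1166, 0.4368]
eef_rot: [0.98, 0.201, 0.0, 0.0]
contact_force: [-0.7, 0.4, 0.6]
opening: 0.0686
grip_force: 0.0
```

Request:
step_arm(series=[{"offset": [0, 0, 0], "turn": [0, 0, 0], "grip": 0.6}, {"offset": [0, 0, 0], "turn": [0, 0, 0], "grip": 0.6}])

```text
t: 10.2
tcp_pos: [0.6098, 0.1178, 0.4367]
eef_rot: [0.979, 0.203, -0.001, -0.0]
contact_force: [-0.5, -0.4, 0.7]
opening: 0.0686
grip_force: 0.0
```

Request:
step_arm(series=[{"offset": [0, 0, 0.035], "turn": [0, 0, 0], "grip": 0.6}, {"offset": [0, 0, 0.03], "turn": [0, 0, 0], "grip": 0.6}, {"offset": [0, 0, 0.02], "turn": [0, 0, 0], "grip": 0.6}, {"offset": [0, 0, 0.012], "turn": [0, 0, 0], "grip": 0.6}, {"offset": [0, 0, 0], "turn": [0, 0, 0], "grip": 0.6}])

```text
t: 10.62
tcp_pos: [0.6077, 0.1167, 0.3386]
eef_rot: [0.979, 0.202, -0.002, 0.0]
contact_force: [-0.5, -0.9, 0.7]
opening: 0.0683
grip_force: 0.0
```

Request:
step_arm(series=[{"offset": [0, 0, 0], "turn": [0, 0, 0], "grip": -0.2}, {"offset": [0, 0, 0], "turn": [0, 0, 0], "grip": -0.35}, {"offset": [0, 0, 0], "turn": [0, 0, 0], "grip": -0.45}])

```text
t: 10.87
tcp_pos: [0.6095, 0.1175, 0.3427]
eef_rot: [0.979, 0.202, 0.001, -0.0]
contact_force: [0.2, -0.2, 0.0]
opening: 0.0328
grip_force: 0.0
```

Request:
step_arm(series=[{"offset": [0, 0, 0], "turn": [0, 0, 0], "grip": -0.6}, {"offset": [0, 0, 0], "turn": [0, 0, 0], "grip": -1}, {"offset": [0, 0, 0], "turn": [0, 0, 0], "grip": -1}, {"offset": [0, 0, 0], "turn": [0, 0, 0], "grip": -1}])

```text
t: 11.2
tcp_pos: [0.6095, 0.1175, 0.3426]
eef_rot: [0.979, 0.202, 0.001, -0.0]
contact_force: [-0.3, -0.6, 5.2]
opening: 0.0193
grip_force: 58.4
```

```bash
python3 an.py 5
```

```text
t 11.2 r 0.0409 theta -103.8 turned 136.2 Fout 0.7 Ftan 0.1 F [-0.3 -0.6  5.2] z 0.3426
[[-2.7, -2.2], [-2.5, -2.5], [-2.3, -2.7], [-2.0, -2.8], [-1.8, -3.0], [-1.5, -3.2], [-1.2, -3.3], [-0.9, -3.4], [-0.6, -3.4], [-0.3, -3.5]]
1mm in [ 0.6 -0.8  0. ] [ 1.7997e+02 -1.6000e-01  2.3350e+01] phi
```

Request:
step_arm(series=[{"offset": [-0.0027, -0.0022, 0], "turn": [0, 0, 0], "grip": -1}, {"offset": [-0.0025, -0.0025, 0], "turn": [0, 0, 0], "grip": -1}, {"offset": [0, 0, 0], "turn": [0, 0, 0], "grip": -1}, {"offset": [0, 0, 0], "turn": [0, 0, 0], "grip": -1}])

```text
t: 11.53
tcp_pos: [0.6029, 0.1196, 0.3425]
eef_rot: [0.979, 0.202, 0.002, 0.0]
contact_force: [3.1, -2.3, 7.5]
opening: 0.0192
grip_force: 59.0
```

```bash
python3 an.py 5
```

```text
t 11.53 r 0.041 theta -113.5 turned 145.9 Fout 0.9 Ftan -3.7 F [ 3.1 -2.3  7.5] z 0.3425
[[-2.3, -2.6], [-2.0, -2.8], [-1.8, -3.0], [-1.5, -3.1], [-1.2, -3.3], [-0.9, -3.4], [-0.6, -3.4], [-0.3, -3.5], [-0.0, -3.5], [0.3, -3.5]]
1mm in [ 0.73 -0.68  0.  ] [179.94  -0.19  23.35] phi
```

Request:
step_arm(series=[{"offset": [-0.0023, -0.0027, 0], "turn": [0, 0, 0], "grip": -1}, {"offset": [-0.002, -0.0028, 0], "turn": [0, 0, 0], "grip": -1}, {"offset": [0, 0, 0], "turn": [0, 0, 0], "grip": -1}, {"offset": [0, 0, 0], "turn": [0, 0, 0], "grip": -1}])

```text
t: 11.87
tcp_pos: [0.5969, 0.1227, 0.3425]
eef_rot: [0.979, 0.202, 0.002, 0.0]
contact_force: [2.2, -2.1, 7.6]
opening: 0.0191
grip_force: 59.0
```

```bash
python3 an.py 5
```

```text
t 11.87 r 0.0411 theta -122.9 turned 155.3 Fout 0.6 Ftan -3.0 F [ 2.2 -2.1  7.6] z 0.3425
[[-1.8, -3.0], [-1.5, -3.1], [-1.3, -3.3], [-1.0, -3.4], [-0.7, -3.4], [-0.4, -3.5], [-0.1, -3.5], [0.2, -3.5], [0.5, -3.4], [0.8, -3.4]]
1mm in [ 0.83 -0.56  0.  ] [179.92  -0.19  23.33] phi
```

Request:
step_arm(series=[{"offset": [-0.0018, -0.003, 0], "turn": [0, 0, 0], "grip": -1}, {"offset": [-0.0015, -0.0032, 0], "turn": [0, 0, 0], "grip": -1}, {"offset": [0, 0, 0], "turn": [0, 0, 0], "grip": -1}, {"offset": [0, 0, 0], "turn": [0, 0, 0], "grip": -1}])

```text
t: 12.2
tcp_pos: [0.5916, 0.1267, 0.3425]
eef_rot: [0.979, 0.202, 0.002, 0.001]
contact_force: [2.9, -2.5, 7.0]
opening: 0.0187
grip_force: 59.0
```

```bash
python3 an.py 5
```

```text
t 12.2 r 0.0412 theta -132.2 turned 164.6 Fout -0.1 Ftan -3.8 F [ 2.9 -2.5  7. ] z 0.3425
[[-1.3, -3.2], [-1.0, -3.3], [-0.7, -3.4], [-0.4, -3.5], [-0.1, -3.5], [0.2, -3.5], [0.5, -3.5], [0.8, -3.4], [1.1, -3.3], [1.4, -3.2]]
1mm in [ 0.91 -0.41  0.  ] [179.89  -0.19  23.31] phi
```

Request:
step_arm(series=[{"offset": [-0.0013, -0.0032, 0], "turn": [0, 0, 0], "grip": -1}, {"offset": [-0.001, -0.0033, 0], "turn": [0, 0, 0], "grip": -1}, {"offset": [0, 0, 0], "turn": [0, 0, 0], "grip": -1}, {"offset": [0, 0, 0], "turn": [0, 0, 0], "grip": -1}])

```text
t: 12.53
tcp_pos: [0.5871, 0.1314, 0.3424]
eef_rot: [0.979, 0.202, 0.002, 0.001]
contact_force: [4.2, -4.3, 7.0]
opening: 0.0192
grip_force: 59.0
```

```bash
python3 an.py 5
```

```text
t 12.53 r 0.0413 theta -141.3 turned 173.7 Fout -0.6 Ftan -6.0 F [ 4.2 -4.3  7. ] z 0.3424
[[-0.8, -3.4], [-0.5, -3.5], [-0.2, -3.5], [0.1, -3.5], [0.4, -3.5], [0.7, -3.4], [1.0, -3.3], [1.3, -3.2], [1.6, -3.1], [1.9, -3.0]]
1mm in [ 0.96 -0.27  0.  ] [179.86  -0.2   23.29] phi
```

Request:
step_arm(series=[{"offset": [-0.0007, -0.0034, 0], "turn": [0, 0, 0], "grip": -1}, {"offset": [-0.0004, -0.0035, 0], "turn": [0, 0, 0], "grip": -1}, {"offset": [0, 0, 0], "turn": [0, 0, 0], "grip": -1}, {"offset": [0, 0, 0], "turn": [0, 0, 0], "grip": -1}])

```text
t: 12.87
tcp_pos: [0.5834, 0.1368, 0.3424]
eef_rot: [0.979, 0.202, 0.002, 0.001]
contact_force: [4.2, -5.3, 7.8]
opening: 0.019
grip_force: 59.1
```

```bash
python3 an.py -5
```

```text
t 12.87 r 0.0413 theta -150.4 turned 182.8 Fout -1.0 Ftan -6.7 F [ 4.2 -5.3  7.8] z 0.3424
[[0.5, 3.4], [0.8, 3.4], [1.1, 3.3], [1.4, 3.2], [1.7, 3.1], [1.9, 2.9], [2.2, 2.7], [2.4, 2.5], [2.6, 2.3], [2.8, 2.1]]
1mm in [ 0.99 -0.11  0.  ] [179.83  -0.18  23.26] phi
```

Seated at about 7 N. Now easing back in small steps.

Request:
step_arm(series=[{"offset": [0.0005, 0.0034, 0], "turn": [0, 0, 0], "grip": -1}, {"offset": [0, 0, 0], "turn": [0, 0, 0], "grip": -1}, {"offset": [0, 0, 0], "turn": [0, 0, 0], "grip": -1}])

```text
t: 13.12
tcp_pos: [0.5852, 0.1339, 0.3425]
eef_rot: [0.979, 0.202, 0.002, 0.001]
contact_force: [4.2, -4.8, 7.7]
opening: 0.0192
grip_force: 59.1
```

```bash
python3 an.py -5
```

```text
t 13.12 r 0.0413 theta -145.6 turned 178.0 Fout -0.8 Ftan -6.3 F [ 4.2 -4.8  7.7] z 0.3425
[[0.8, 3.4], [1.1, 3.3], [1.4, 3.2], [1.7, 3.1], [1.9, 2.9], [2.2, 2.7], [2.4, 2.5], [2.6, 2.3], [2.8, 2.1], [3.0, 1.8]]
1mm in [ 0.98 -0.19  0.  ] [179.85  -0.18  23.25] phi
```

Request:
step_arm(series=[{"offset": [0.0008, 0.0034, 0], "turn": [0, 0, 0], "grip": -1}, {"offset": [0, 0, 0], "turn": [0, 0, 0], "grip": -1}, {"offset": [0, 0, 0], "turn": [0, 0, 0], "grip": -1}])

```text
t: 13.37
tcp_pos: [0.5873, 0.1313, 0.3425]
eef_rot: [0.979, 0.202, 0.002, 0.001]
contact_force: [3.0, -4.5, 7.7]
opening: 0.0189
grip_force: 59.2
```

```bash
python3 an.py -5
```

```text
t 13.37 r 0.0412 theta -141.0 turned 173.4 Fout 0.5 Ftan -5.4 F [ 3.  -4.5  7.7] z 0.3425
[[1.1, 3.3], [1.4, 3.2], [1.7, 3.1], [1.9, 2.9], [2.2, 2.7], [2.4, 2.5], [2.6, 2.3], [2.8, 2.1], [3.0, 1.8], [3.1, 1.6]]
1mm in [ 0.96 -0.27  0.  ] [179.85  -0.18  23.26] phi
```

Request:
step_arm(series=[{"offset": [0.0011, 0.0033, 0], "turn": [0, 0, 0], "grip": -1}, {"offset": [0.0014, 0.0032, 0], "turn": [0, 0, 0], "grip": -1}, {"offset": [0, 0, 0], "turn": [0, 0, 0], "grip": -1}, {"offset": [0, 0, 0], "turn": [0, 0, 0], "grip": -1}])

```text
t: 13.7
tcp_pos: [0.5921, 0.1264, 0.3425]
eef_rot: [0.979, 0.202, 0.002, 0.001]
contact_force: [3.2, -4.7, 7.4]
opening: 0.019
grip_force: 59.2
```

```bash
python3 an.py -5
```

```text
t 13.7 r 0.0411 theta -131.4 turned 163.8 Fout 1.4 Ftan -5.5 F [ 3.2 -4.7  7.4] z 0.3425
[[1.6, 3.1], [1.9, 2.9], [2.1, 2.8], [2.4, 2.6], [2.6, 2.3], [2.8, 2.1], [3.0, 1.9], [3.1, 1.6], [3.2, 1.3], [3.3, 1.0]]
1mm in [ 0.9  -0.43  0.  ] [179.86  -0.18  23.27] phi
```

Request:
step_arm(series=[{"offset": [0.0017, 0.0031, 0], "turn": [0, 0, 0], "grip": -1}, {"offset": [0, 0, 0], "turn": [0, 0, 0], "grip": -1}, {"offset": [0, 0, 0], "turn": [0, 0, 0], "grip": -1}])

```text
t: 13.95
tcp_pos: [0.5947, 0.1244, 0.3425]
eef_rot: [0.979, 0.202, 0.002, 0.001]
contact_force: [2.7, -4.2, 8.1]
opening: 0.0191
grip_force: 59.2
```

```bash
python3 an.py -5
```

```text
t 13.95 r 0.041 theta -126.9 turned 159.3 Fout 1.7 Ftan -4.7 F [ 2.7 -4.2  8.1] z 0.3425
[[1.9, 2.9], [2.1, 2.8], [2.4, 2.6], [2.6, 2.4], [2.8, 2.1], [2.9, 1.9], [3.1, 1.6], [3.2, 1.3], [3.3, 1.1], [3.4, 0.8]]
1mm in [ 0.87 -0.5   0.  ] [ 1.7988e+02 -1.7000e-01  2.3280e+01] phi
```

Request:
step_arm(series=[{"offset": [0.0019, 0.0029, 0], "turn": [0, 0, 0], "grip": -1}, {"offset": [0.0021, 0.0028, 0], "turn": [0, 0, 0], "grip": -1}, {"offset": [0, 0, 0], "turn": [0, 0, 0], "grip": -1}, {"offset": [0, 0, 0], "turn": [0, 0, 0], "grip": -1}])

```text
t: 14.28
tcp_pos: [0.6006, 0.1208, 0.3425]
eef_rot: [0.979, 0.202, 0.002, 0.001]
contact_force: [2.4, -3.8, 8.6]
opening: 0.0189
grip_force: 59.2
```

```bash
python3 an.py -5
```

```text
t 14.28 r 0.0409 theta -117.2 turned 149.6 Fout 2.3 Ftan -3.9 F [ 2.4 -3.8  8.6] z 0.3425
[[2.3, 2.6], [2.6, 2.4], [2.8, 2.1], [2.9, 1.9], [3.1, 1.6], [3.2, 1.4], [3.3, 1.1], [3.4, 0.8], [3.5, 0.5], [3.5, 0.2]]
1mm in [ 0.77 -0.64  0.  ] [ 1.7988e+02 -1.6000e-01  2.3280e+01] phi
```

Request:
step_arm(series=[{"offset": [0.0024, 0.0026, 0], "turn": [0, 0, 0], "grip": -1}, {"offset": [0, 0, 0], "turn": [0, 0, 0], "grip": -1}, {"offset": [0, 0, 0], "turn": [0, 0, 0], "grip": -1}])

```text
t: 14.53
tcp_pos: [0.6037, 0.1196, 0.3425]
eef_rot: [0.979, 0.202, 0.001, 0.001]
contact_force: [1.2, -3.5, 9.2]
opening: 0.0187
grip_force: 59.3
```

```bash
python3 an.py -5
```

```text
t 14.53 r 0.0407 theta -112.5 turned 144.9 Fout 2.8 Ftan -2.5 F [ 1.2 -3.5  9.2] z 0.3425
[[2.5, 2.4], [2.7, 2.2], [2.9, 1.9], [3.1, 1.7], [3.2, 1.4], [3.3, 1.1], [3.4, 0.8], [3.5, 0.5], [3.5, 0.2], [3.5, -0.1]]
1mm in [ 0.72 -0.7   0.  ] [ 1.799e+02 -1.500e-01  2.330e+01] phi
```

Request:
step_arm(series=[{"offset": [0.0013, 0.0012, 0], "turn": [0, 0, 0], "grip": -1}, {"offset": [0, 0, 0], "turn": [0, 0, 0], "grip": -1}, {"offset": [0, 0, 0], "turn": [0, 0, 0], "grip": -0.5}, {"offset": [0, 0, 0], "turn": [0, 0, 0], "grip": -0.4}, {"offset": [0, 0, 0], "turn": [0, 0, 0], "grip": -0.2}])

```text
t: 14.95
tcp_pos: [0.6042, 0.1199, 0.3407]
eef_rot: [0.979, 0.203, -0.0, -0.0]
contact_force: [0.8, 0.6, -0.6]
opening: 0.0341
grip_force: 0.0
```

Request:
step_arm(series=[{"offset": [0, 0, 0], "turn": [0, 0, 0], "grip": 0.2}, {"offset": [0, 0, 0], "turn": [0, 0, 0], "grip": 0.2}, {"offset": [0, 0, -0.02], "turn": [0, 0, 0], "grip": 0.2}, {"offset": [0, 0, -0.04], "turn": [0, 0, 0], "grip": 0.2}, {"offset": [0, 0, -0.04], "turn": [0, 0, 0], "grip": 0.2}])

```text
t: 15.37
tcp_pos: [0.6041, 0.1197, 0.4405]
eef_rot: [0.979, 0.203, -0.002, -0.0]
contact_force: [1.5, 0.7, 1.4]
opening: 0.0514
grip_force: 0.0
```

Request:
step_arm(series=[{"offset": [-0.04, 0, 0], "turn": [0, 0, 0], "grip": 0.2}, {"offset": [-0.04, 0, 0], "turn": [0, 0, 0], "grip": 0.2}, {"offset": [-0.04, 0, 0], "turn": [0, 0, 0], "grip": 0.2}, {"offset": [-0.04, 0, 0], "turn": [0, 0, 0], "grip": 0.2}, {"offset": [0, 0, 0], "turn": [0, 0, 0], "grip": 0.2}])

```text
t: 15.78
tcp_pos: [0.4515, 0.0537, 0.4399]
eef_rot: [0.979, 0.202, -0.003, 0.001]
contact_force: [-0.4, -0.9, -0.8]
opening: 0.0511
grip_force: 0.0
```

```bash
python3 - <<'E'
from h import *
im,d=cams.camera('top')
c=cams.get_calibration('top');K=np.float64(c['camera_matrix']);R=cv2.Rodrigues(np.float64(c['rvec']))[0];t=np.ravel(c['tvec'])
vv,uu=np.mgrid[:400,:640]
W=(np.stack([(uu-K[0,2])/K[0,0]*d,(vv-K[1,2])/K[1,1]*d,d],-1)-t)@R
hsv=cv2.cvtColor(im,cv2.COLOR_RGB2HSV)
o=(hsv[...,0]<14)&(hsv[...,1]>160)&(hsv[...,2]>90)&(np.hypot(W[...,0]-.62,W[...,1]-.158)<.07)&(d>0)&(W[...,2]>.14)
k=W[o].mean(0)[:2]-[.002,.0026]-[.6193,.1572]; print('turned',32.4-np.degrees(np.arctan2(k[1],k[0])),W[o].mean(0))
im,d=cams.camera('scene');v,u=250,295
cv2.imwrite('pics/foot.png',cv2.resize(im[v-30:v+30,u-35:u+35],(700,600),interpolation=cv2.INTER_CUBIC)[:,:,::-1])
for r in pinpoint('scene','orange_foot')[:1]+pinpoint('scene','orange_pad')[:3]: print(r['at'],r['confidence'])
s=ctrl.read_state();print(s['t'],s['tcp_pos'],s['contact_force'],s['joint_velocities'].round(3))
E
```

```text
turned 136.106793176155 [0.61142695 0.11931998 0.19805578]
[0.6254, 0.164, 0.0149] 0.66
[0.7168, 0.2621, -0.0007] 0.79
[0.6277, 0.2715, 0.0013] 0.77
[0.6261, 0.1634, 0.0124] 0.72
15.9833 [0.45840096 0.05660933 0.44127218] [0.53391397 0.10899041 0.92084637] [-0.008  0.021 -0.001 -0.017 -0.     0.002 -0.   ]
```

View pics/foot.png

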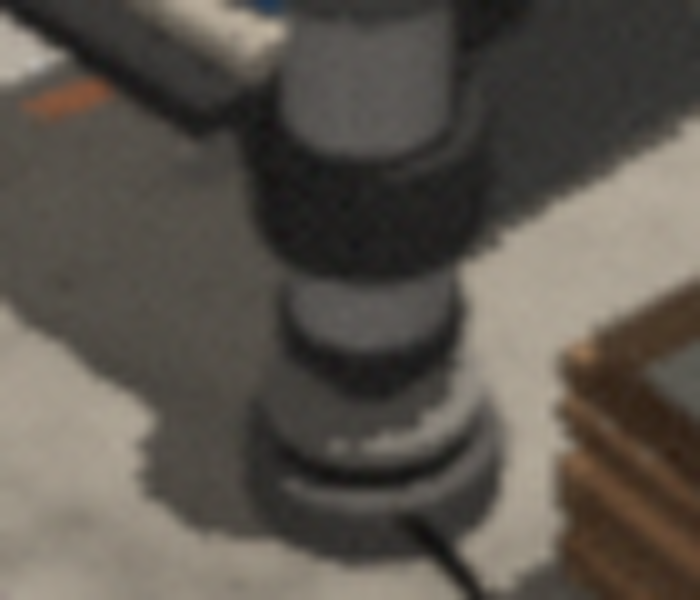

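```bash
python3 -c "
from station import job;print(job.job_done())"
```

```text
the job is handed in; nothing more can be done
None
```

I wound the orange jack clockwise until its foot met the grey pad and the crank pushed back (peak about 8 N at the knob), let go and handed the job in; the foot looks seated on its pad, but I couldn't read its pressing force directly. I infer it is pressed because the crank eased back to the same angle (about 136° turned) after both releases; the arm is clear and I did not touch the blue jack.

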